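# Slide the sensor plate onto the locating pins of the pressure-test fixture

## Robot

A 7-joint arm with a two-finger parallel gripper is mounted at the origin on the work surface. World frame = base frame: x ahead of the robot, y to its left, z up, the work surface at z = 0. Lengths are in m, angles in rad, forces in N, time in s.
With the tool pointing down it reaches from about 0.425 to 0.925 m from the base axis. Payload 6.8 kg.
Tool frame: the origin (TCP) lies on the centre line of the jaws, within the pads' length; the fingertips stand 19 mm ahead of it and the grasp point (between the pads) is the TCP; z points along the fingers, y is the line along which they close (so a half turn about z gives the same grasp; the last joint's range is limited). The gripper opens to 85 mm and grips with 20 to 120 N. Pads are 22 mm wide; open, the fingers measure 114 mm over their backs; the gripper's body (76 mm by 85 mm) begins 54 mm behind the grasp point. The pads swing forward as they close: fully open they stand 13 mm farther back than shut.
Start: joints at [-1.374, 0.477, 0.022, 1.555, -0.011, 1.109, -0.083], TCP at [0.203, 0.644, 0.226] pointing down, gripper open.
Joint ranges: [-2.96, 2.96], [-0.34, 2.1], [-1.41, 1.46], [0.24, 2.44], [-1.37, 4.51], [0.17, 1.92], [-2.96, 2.96]. Speed limits (rad/s): [2.39, 2.39, 3.14, 3.14, 3.14, 3.14, 3.14].

## Interface

Orientations are given as a rotation vector (axis times angle).
In Python, from bench import r gives the robot as it stands. The module is installed in compiled form; this text tells all that it offers.
- The arm moves only by the tool arm_command, never from a script. Its argument "rows" is a list of rows, each an object of numbers: "fingers": the opening, from -1 (shut) to 1 (fully open); "x", "y", "z": the shift along the tool's x, y, z in m; "ax", "ay", "az": the turn, a rotation vector about the tool's x, y, z in degrees. In form: [{"fingers": .., "x": .., "y": .., "z": .., "ax": .., "ay": .., "az": ..}, ...]. A call has 1 to 10 rows; each row shifts and turns the commanded pose from where the row before left it, along the tool's axes as they then stand; what a row does not reach is not made up. A row lasts 1/12 s, in which the tool goes at most 41.7 mm and 7.16 degrees, less where a joint would pass 70% of its speed; a pose out of reach is approached as far as the arm can. A call is refused whole if a number of a shift passes 0.0417 or a number of a turn 7.16, either way. A call with a gripper value outside its range is refused whole. The fingers move at their own pace and stop on an object; "grip_force" is the grip in N (left out, the last holds). Time passes only in rows, so rows that do not move let the fingers close. It gives the time, the measured TCP pose, the force, the opening and the grip force at its end, in the units of the state.
- r.get_obs(): the state, without advancing time (a new reading comes with each control period).
- r.grab_frame(name): name is "side" or "top" or "wrist"; returns a dict with "frame" (480x640x3 uint8, red, green, blue), "depth" (480x640 float32, m along the optical axis (not along the pixel's ray), 0 where there is no reading), "K" (3x3 intrinsics, pixels), "world_from_camera" (4x4, takes a point from camera to world coordinates). Camera axes: x right, y down, z forward; pixel columns grow to the right and rows downward; lengths in m; the calibration is good to about 2 mm. A picture is of the moment at which its call begins.
- r.hand_in(): hands the job in; it is judged then, once.
The state is a dict: "clock": time; "joints": joint angles; "qvel": joint speeds; "tau": joint torques, N m; "tcp_pos": TCP position; "orientation": TCP orientation; "contact_force": force on the tool from outside, world axes, zero at the start; "moment": the same for the moment, N m; "grip_width": finger opening in m; "gripper_force": force on a finger pad.
Only numpy, scipy, OpenCV 4.12 (cv2) and the standard library are available. Lean on these libraries where they do the work, as an engineer would, in place of code of your own. Each camera call takes 0.05 s, during which the arm holds its last target. There are 200 camera calls.

## Task

The sensor plate lies on the loading shelf of the pressure-test fixture. Holding it by the sensor block, slide it off the shelf, without lifting it clear, until its two holes drop over the fixture's two locating pins, then press it gently (never over 35 N) past the stiff seal cup until it sits fully home, flat on both seat rails. Let go and leave the meter, the tape spool and the brass fitting where they are.

Things in the scene. Friction and masses are not known exactly. Their poses are not given: they have to be found in the camera images.
- fixture: Fixture bolted to the green bench: dark steel base slab 242 x 170 x 12 mm (x = -115 to 127) with a grey loading shelf on one half and, on the other, two seat rails with a cross bar carrying two pins between them. Origin: on the bench under its middle line, 115 mm from the shelf end. Its +x runs from the shelf to the pins, z up. All the sizes given in x, y, z below are from this origin.
- shelf_edge (a point): Middle of the top edge where the plate leaves the loading shelf (x = -5, y = 0, z = 32 mm). The shelf is a flat block, x = -115 to -5 mm, 160 mm wide in y, top 32 mm above the bench.
- seat_mid (a point): x = 61, y = 0, z = 22 mm: rail-top height. Rails: y = +-70, 20 wide, x = -4 to 126. Pins: y = +-45, 10 mm dia, chamfered to 8 in the top 2 mm, tops at z = 31.5; both at one x, 43 to 79 mm, since their cross bar is clamped anywhere in that span. Mid-way between them a brass seal cup, 22 mm dia, 2 to 4 mm above the rails: it sinks under about 13 N, not under the plate's weight, and stays down.
- plate_grip (a point): Centre of the steel sensor block on the loose plate, 30 mm above the plate's underside. Plate: aluminium, 90 x 140 x 8 mm (x by y), 0.4 to 0.55 kg, two 12.5 mm through holes at x = 0, y = +-45 mm. Block: 24 mm in x (grasp this way), 34 in y, 44 high; black connector 22 mm dia, 16 high on top. Plate x is to lie along fixture x. Height: 62 mm on the shelf, 52 mm when home.
- meter_mid (a point): Black hand-held multimeter, 150 x 75 x 32 mm, lying loose beside the fixture; point at its centre. Leave alone.
- spool_mid (a point): White spool of thread tape, 52 mm diameter, 20 mm high, standing loose beside the fixture; point at its centre. Leave alone.
- fitting_mid (a point): Brass pipe fitting, 34 mm diameter at its collar, 50 mm high, standing loose beside the fixture; point at its centre. Leave alone.
Mind the look-alikes: they are no part of the job. What is meant by the part that bears plate_grip is not orange, and is the larger of those in its own colour.

How it is judged:
On the way, in this order (a step that is already met when the one before it is completed fails the run):
1. the plate's holes have dropped over the pins (x of plate_grip in the frame of fixture between 0.037 and 0.085 m and y of plate_grip in the frame of fixture between -0.006 and 0.006 m and angle between the x axis of plate_grip and the x axis of fixture, either way round below 0.06 rad and z of plate_grip in the frame of fixture below 0.0575 m).
2. the plate is pressed fully home on the seat rails (x of plate_grip in the frame of fixture between 0.037 and 0.085 m and y of plate_grip in the frame of fixture between -0.006 and 0.006 m and angle between the x axis of plate_grip and the x axis of fixture, either way round below 0.06 rad and z of plate_grip in the frame of fixture below 0.0533 m and angle between plate_grip's own z axis and vertical below 0.02 rad), for 0.2 s.
At the end, for the whole second after the job is handed in: The plate sits over both pins (its centre 37 to 85 mm along the fixture's x, within 6 mm of its middle line, square to it within 0.06 rad), its underside within 1.3 mm of the seat rails, level within 0.02 rad, at rest and released (all of step 2 and linear speed of plate below 0.01 m/s); the robot touches nothing.
It fails at once if the plate, out over the pins (its centre past x = 20 mm), presses on the fixture with more than 35 N (contact force between plate and fixture above 35 N and x of plate_grip in the frame of fixture above 0.02 m).
It fails at once if the plate is lifted clear (more than 15 mm above the shelf's top) instead of slid (z of plate_grip in the frame of fixture above 0.077 m).
It fails at once if the meter is moved by more than 15 mm or knocked over (distance of meter_mid from where it was at the start of the episode above 0.015 m or angle between meter_mid's own z axis and vertical above 0.3 rad).
It fails at once if the spool is moved by more than 15 mm or knocked over (distance of spool_mid from where it was at the start of the episode above 0.015 m or angle between spool_mid's own z axis and vertical above 0.3 rad).
It fails at once if the brass fitting is moved by more than 15 mm or knocked over (distance of fitting_mid from where it was at the start of the episode above 0.015 m or angle between fitting_mid's own z axis and vertical above 0.3 rad).
It also fails if it takes over 69 s, if anything falls off the work surface, if the arm or the gripper's body presses on something with over 40 N, if the wrist force passes 120 N, or if a joint passes its speed limit or range.

## Working session

There is one attempt and no reset: what is moved stays moved. The work goes in short steps, Python scripts to look and compute and a tool call to move; the robot and the scene stay as the last step left them, time stands still between calls to the robot, and variables do not carry over. Pictures are saved under pics/ and viewed, at most 10 in all, crops included, and the job is handed in when it is done.

Besides the shell and the picture viewer there is one more tool, called after "Emit:" in YAML: its name, and indented under it one key for each argument. arm_command: Moves the arm, as the interface text tells. Its arguments: {"type":"object","properties":{"rows":{"type":"array"},"grip_force":{"type":"number"}},"required":["rows"]}

```bash
mkdir -p pics
cat > h.py <<'E'
import numpy as np,cv2
from bench import r
from scipy.spatial.transform import Rotation as R
def grab(n):
    d=r.grab_frame(n); np.savez(f'{n}.npz',**d); return d
def load(n): return dict(np.load(f'{n}.npz'))
def cloud(d):
    K,T=d['K'],d['world_from_camera']; z=d['depth']
    v,u=np.mgrid[:z.shape[0],:z.shape[1]]
    p=np.stack([(u-K[0,2])/K[0,0]*z,(v-K[1,2])/K[1,1]*z,z],-1)
    w=p@T[:3,:3].T+T[:3,3]; w[z==0]=np.nan; return w
def save(n,im): cv2.imwrite(f'pics/{n}.png',cv2.cvtColor(im,cv2.COLOR_RGB2BGR))
E
python3 - <<'E'
from h import *
a=grab('top');b=grab('side')
save('top1',a['frame']);save('side1',b['frame'])
o=r.get_obs();print(o)
for d in(a,b):print(d['world_from_camera'].round(3),d['K'])
E
```

```text
{'clock': 0.1, 'joints': array([-1.37411063,  0.47773496,  0.02235253,  1.55634535, -0.0114815 ,
        1.10931891, -0.08313647]), 'qvel': array([ 0.00089396, -0.00196444,  0.0001338 , -0.00360734,  0.00155215,
       -0.00016032, -0.00033528]), 'tau': array([ 4.03307757e-03, -5.97764146e+01,  1.61356363e+00, -2.81958318e+01,
        1.28336385e-02,  5.00657581e-03,  7.72489784e-06]), 'tcp_pos': array([0.20241846, 0.64336123, 0.22491445]), 'orientation': array([-4.76914427e-01, -3.10506818e+00,  2.63018627e-03]), 'contact_force': array([ 0.04212284, -0.352602  , -0.25394871]), 'moment': array([ 0.01300296, -0.01422126, -0.00876633]), 'gripper_force': 0.0, 'grip_width': 0.08520592920217145}
[[-0.022 -0.997  0.075  0.546]
 [-1.     0.022  0.001 -0.001]
 [-0.003 -0.075 -0.997  0.844]
 [ 0.     0.     0.     1.   ]] [[472.51458384   0.         321.35445597]
 [  0.         472.51458384 240.07961476]
 [  0.           0.           1.        ]]
[[ 0.775 -0.486  0.404  0.237]
 [-0.632 -0.595  0.497 -0.423]
 [-0.001 -0.64  -0.768  0.717]
 [ 0.     0.     0.     1.   ]] [[499.0579619    0.         327.65637523]
 [  0.         499.0579619  247.69383257]
 [  0.           0.           1.        ]]
```

View pics/top1.png

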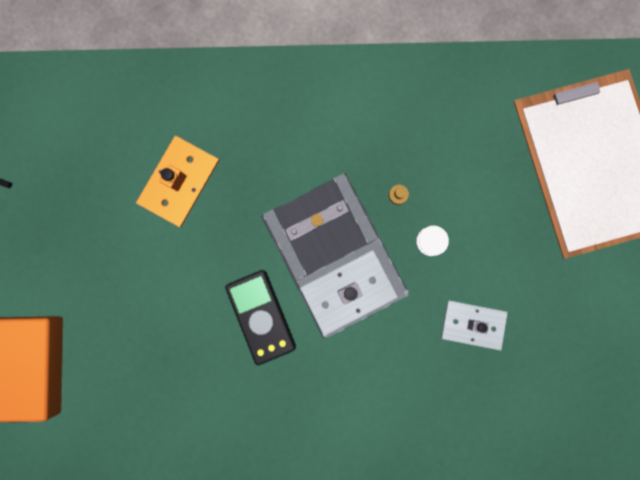

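View pics/side1.png

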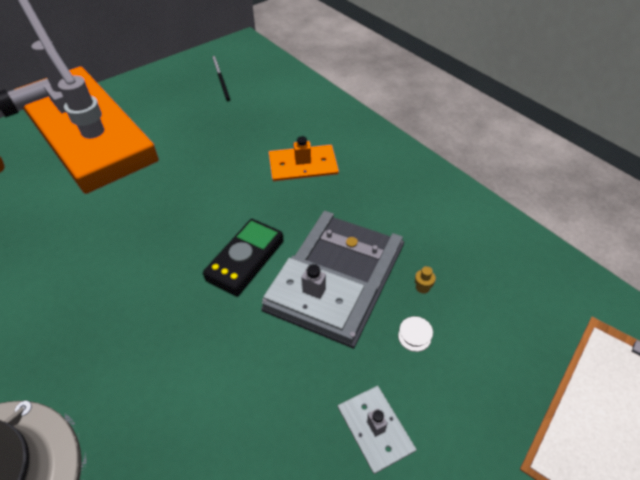

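Look-alikes for the plate are the orange plate at top (178,180), the small silver plate at (475,326) and the silver plate on the shelf at (350,293). The one on the shelf is not orange and is the larger silver one, so that is my choice. I'll measure it and check it in a crop.

```bash
cat >> h.py <<'E'
def ray(d,uv,z):
    K,T=d['K'],d['world_from_camera']; uv=np.atleast_2d(np.float64(uv))
    c=np.c_[(uv[:,0]-K[0,2])/K[0,0],(uv[:,1]-K[1,2])/K[1,1],np.ones(len(uv))]@T[:3,:3].T
    return T[:3,3]+c*((z-T[2,3])/c[:,2])[:,None]
E
python3 - <<'E'
from h import *
d=load('top');w=cloud(d);im=d['frame'];
hsv=cv2.cvtColor(im,cv2.COLOR_RGB2HSV)
roi=np.zeros(im.shape[:2],bool);roi[165:345,255:415]=1
z=w[...,2]
print('bench z',np.nanmedian(z[380:420,400:440]))
def rect(m,name):
    m=cv2.morphologyEx(m.astype(np.uint8),cv2.MORPH_OPEN,np.ones((3,3)))
    c=max(cv2.findContours(m,0,2)[0],key=cv2.contourArea)
    P=w[...,:2][cv2.drawContours(m*0,[c],-1,1,-1)>0];P=P[~np.isnan(P).any(1)]
    q=cv2.minAreaRect(P.astype(np.float32)*1000);print(name,q);return m
green=(hsv[...,0]>60)&(hsv[...,0]<95)&(hsv[...,1]>70)
rect(roi&(z>0.006)&~green,'fixture')
rect(roi&(z>0.036)&(z<0.045),'plate')
rect(roi&(z>0.075)&(z<0.09),'blocktop')
rect(roi&(z>0.093),'conn')
for n in('top','side'):
  f=load(n);ww=cloud(f)
  for lo,hi in((.036,.045),(.076,.09),(.094,.11)):
    m=(ww[...,2]>lo)&(ww[...,2]<hi)&(abs(ww[...,0]-.48)<.12)&(abs(ww[...,1]+.04)<.12)
    P=ww[m];print(n,lo,len(P),np.median(P,0).round(4),((P.max(0)+P.min(0))/2).round(4))
crops=[]
for n,(u,v,s) in dict(top=(335,255,95),side=(330,280,95)).items():
  crops.append(cv2.resize(load(n)['frame'][v-s:v+s,u-s:u+s],(400,400),interpolation=cv2.INTER_CUBIC))
save('crop1',np.hstack(crops))
E
```

```text
bench z -0.0021734794180737205
fixture ((582.6119384765625, -22.116729736328125), (242.42788696289062, 169.9745635986328), 26.002670288085938)
plate ((516.0755004882812, -44.12922668457031), (89.81242370605469, 140.06141662597656), 25.987262725830078)
blocktop ((510.5388488769531, -32.903804779052734), (23.56452178955078, 9.11133098602295), 22.91176414489746)
conn ((516.005859375, -43.952796936035156), (20.61009407043457, 18.81950569152832), 88.1687240600586)
top 0.036 3657 [ 0.516  -0.0427  0.0381] [ 0.5157 -0.044   0.0405]
top 0.076 170 [ 0.5169 -0.0405  0.082 ] [ 0.5162 -0.0441  0.0836]
top 0.094 148 [ 0.5161 -0.044   0.0977] [ 0.5167 -0.044   0.0979]
side 0.036 3317 [ 0.5095 -0.0563  0.0408] [ 0.5077 -0.0354  0.0404]
side 0.076 204 [ 0.511  -0.0516  0.0846] [ 0.5166 -0.0444  0.083 ]
side 0.094 147 [ 0.5154 -0.0448  0.1001] [ 0.516  -0.0436  0.0988]
```

View pics/crop1.png

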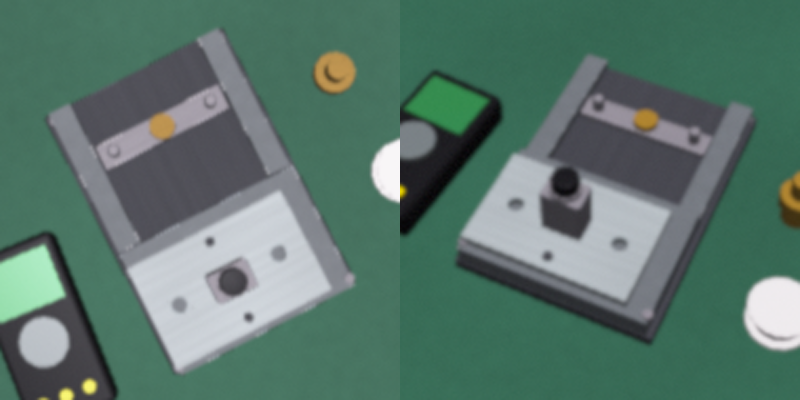

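The crop confirms it: plate with black-topped block on the shelf (crop 233,280), pins at crop (113,150) and (210,100), and the seal cup at (162,126). Sizes match: fixture 242x170 and plate 90x140. Next I'll measure the pins and plate yaw by colour, and the tool turn needed.

```bash
cat > m.py <<'E'
from h import *
A=np.deg2rad(26.0);ex=np.array([np.cos(A),np.sin(A)]);ey=np.array([-ex[1],ex[0]])
O=np.array([.5826,-.0221])-.006*ex
def fx(p): p=np.atleast_2d(p)[:,:2]-O; return (np.c_[p@ex,p@ey]*1000).round(1)
def plan(target,turn=True):
    o=r.get_obs();Rt=R.from_rotvec(o['orientation']);p=o['tcp_pos']
    zz=np.array([0,0,-1.]);yy=np.r_[ex,0]
    if yy@Rt.as_matrix()[:,1]<0: yy=-yy
    G=R.from_matrix(np.c_[np.cross(yy,zz),yy,zz])
    print('tcp',p.round(4),'fx',fx(p),'turn deg (tool)',np.rad2deg((Rt.inv()*G).as_rotvec()).round(2),
     'shift tool',(Rt.inv().apply(np.asarray(target)-p)*1000).round(1),'shift after turn',(G.inv().apply(np.asarray(target)-p)*1000).round(1),'F',o['contact_force'].round(1),'t',o['clock'])
E
python3 - <<'E'
from m import *
d=load('top');im=d['frame'];g=cv2.cvtColor(im,cv2.COLOR_RGB2GRAY);hsv=cv2.cvtColor(im,cv2.COLOR_RGB2HSV)
for n,q in dict(top=[[293.7,231.2],[339.8,207.5]]).items(): print('pins',fx(ray(d,q,.0315)))
s=load('side');sc=190/400
print('pins side',fx(ray(s,[[235+198*sc,185+103*sc],[235+294*sc,185+135*sc]],.0315)))
for n,f in(('top',d),('side',s)):
  h=cv2.cvtColor(f['frame'],cv2.COLOR_RGB2HSV);m=(h[...,0]>10)&(h[...,0]<30)&(h[...,1]>110)
  k,l,st,c=cv2.connectedComponentsWithStats(m.astype(np.uint8))
  for i in range(1,k):
    if 15<st[i,4]<400: print(n,'brass',c[i].round(1),st[i,4],fx(ray(f,c[i],.025)))
roi=np.zeros_like(g);roi[240:345,290:412]=1
for t in(165,180,195):
  m=((g>t)*roi).astype(np.uint8)
  c=max(cv2.findContours(m,0,1)[0],key=cv2.contourArea)
  P=(ray(d,c[:,0],.040)[:,:2]*1000).astype(np.float32)
  print(t,cv2.minAreaRect(P))
for c in[(325,305),(372,280),(340,275),(358,311)]: print('hole',fx(ray(d,c,.04)))
print(g[285:300:3,300:410:6])
plan([.516,-.044,.13])
E
```

```text
pins [[ 73.1  44.7]
 [ 73.3 -45.1]]
pins side [[ 68.7  42.5]
 [ 70.  -46.4]]
top brass [398.2 194.2] 289 [[  48.  -147.5]]
top brass [316.5 219.5] 99 [[73.8  0.1]]
top brass [282. 343.] 33 [[-88.3 149.8]]
top brass [271.  347.7] 38 [[-86.7 170.1]]
top brass [260.2 352. ] 39 [[-84.8 189.7]]
side brass [  1.1 164.8] 40 [[-39.  749.5]]
side brass [351.5 241.3] 86 [[74.7  0.1]]
side brass [214.9 266.4] 59 [[-78.5 194.5]]
side brass [224.1 270.6] 57 [[-79.9 174.9]]
side brass [424.5 279.1] 380 [[  48.7 -146.8]]
side brass [233.8 275.6] 59 [[-81.9 153.9]]
165 ((516.6212768554688, -43.826751708984375), (90.74736022949219, 140.34152221679688), 25.971878051757812)
180 ((516.616943359375, -43.839324951171875), (89.26298522949219, 138.8695831298828), 25.992902755737305)
195 ((516.617919921875, -43.72930908203125), (87.2087173461914, 137.34579467773438), 26.135108947753906)
hole [[-63.7  54.4]]
hole [[-62.7 -35.7]]
hole [[-30.4   8.6]]
hole [[-98.1   9.5]]
[[135 195 205 204 206 206 205 205 142 165 209 207 203 203 204 193 136 128
  100]
 [148 207 207 206 205 205 204 135  74 110 198 210 205 207 201 202 135 134
  101]
 [102 209 207 206 205 204 195 159  80  71 175 206 208 203 204 203 137 133
  127]
 [ 99 207 207 206 203 205 206 159  77  69 168 210 206 207 206 205 161 137
  117]
 [105 203 207 204 205 207 207 160  72  65 187 209 208 209 205 206 180 130
  102]]
tcp [0.2024 0.6434 0.2249] fx [[-44.  764.8]] turn deg (tool) [-0.09  0.05 46.54] shift tool [-505.4 -561.4   95.9] shift after turn [-755.3  -19.5   94.9] F [ 0.  -0.4 -0.3] t 0.1
```

Pins are at x≈73.5 mm, y≈0 in the fixture frame, and the plate is at (-63.4, 9.3), square to the fixture. Turn first, then traverse at height.

Emit:
arm_command:
  rows:
    - {"fingers":1,"az":6.65}
    - {"fingers":1,"az":6.65}
    - {"fingers":1,"az":6.65}
    - {"fingers":1,"az":6.65}
    - {"fingers":1,"az":6.65}
    - {"fingers":1,"az":6.65}
    - {"fingers":1,"az":6.65}
    - {"fingers":1,"x":-0.02}
    - {"fingers":1,"x":-0.035}
    - {"fingers":1,"x":-0.04}
  grip_force: 60

```text
validation failed for argument at $.ro...
```

Emit:
arm_command:
  rows:
    - {"fingers":1,"x":-0.04}
    - {"fingers":1,"x":-0.04}
    - {"fingers":1,"x":-0.04}
    - {"fingers":1,"x":-0.04}
    - {"fingers":1,"x":-0.04}
    - {"fingers":1,"x":-0.04}
    - {"fingers":1,"x":-0.04}
    - {"fingers":1,"x":-0.04}
    - {"fingers":1,"x":-0.04}
    - {"fingers":1,"x":-0.04}

```text
validation failed for argument at $.ro...
```

```bash
python3 -c "
from m import *
plan([.516,-.044,.13])"
```

```text
tcp [0.2024 0.6434 0.2249] fx [[-44.  764.8]] turn deg (tool) [-0.09  0.05 46.54] shift tool [-505.4 -561.4   95.9] shift after turn [-755.3  -19.5   94.9] F [ 0.  -0.4 -0.3] t 0.1
```

The calls were refused, perhaps because every row needs all its fields.

Emit:
arm_command:
  rows:
    - {"fingers":1,"x":0,"y":0,"z":0,"ax":0,"ay":0,"az":6.65}
    - {"fingers":1,"x":0,"y":0,"z":0,"ax":0,"ay":0,"az":6.65}
    - {"fingers":1,"x":0,"y":0,"z":0,"ax":0,"ay":0,"az":6.65}
    - {"fingers":1,"x":0,"y":0,"z":0,"ax":0,"ay":0,"az":6.65}
    - {"fingers":1,"x":0,"y":0,"z":0,"ax":0,"ay":0,"az":6.65}
    - {"fingers":1,"x":0,"y":0,"z":0,"ax":0,"ay":0,"az":6.65}
    - {"fingers":1,"x":0,"y":0,"z":0,"ax":0,"ay":0,"az":6.65}
    - {"fingers":1,"x":-0.02,"y":0,"z":0,"ax":0,"ay":0,"az":0}
    - {"fingers":1,"x":-0.035,"y":0,"z":0,"ax":0,"ay":0,"az":0}
  grip_force: 60

```text
clock: 0.85
tcp_pos: [0.2232, 0.5967, 0.2247]
orientation: [-1.657, -2.667, 0.0]
contact_force: [-0.3, -0.6, 0.1]
grip_width: 0.0857
gripper_force: 0.0
```

Accepted. Now the traverse.

Emit:
arm_command:
  rows:
    - {"fingers":1,"x":-0.04,"y":0,"z":0,"ax":0,"ay":0,"az":0}
    - {"fingers":1,"x":-0.04,"y":0,"z":0,"ax":0,"ay":0,"az":0}
    - {"fingers":1,"x":-0.04,"y":0,"z":0,"ax":0,"ay":0,"az":0}
    - {"fingers":1,"x":-0.04,"y":0,"z":0,"ax":0,"ay":0,"az":0}
    - {"fingers":1,"x":-0.04,"y":0,"z":0,"ax":0,"ay":0,"az":0}
    - {"fingers":1,"x":-0.04,"y":0,"z":0,"ax":0,"ay":0,"az":0}
    - {"fingers":1,"x":-0.04,"y":0,"z":0,"ax":0,"ay":0,"az":0}
    - {"fingers":1,"x":-0.04,"y":0,"z":0,"ax":0,"ay":0,"az":0}
    - {"fingers":1,"x":-0.04,"y":0,"z":0,"ax":0,"ay":0,"az":0}
    - {"fingers":1,"x":-0.04,"y":0,"z":0,"ax":0,"ay":0,"az":0}

```text
clock: 1.68
tcp_pos: [0.4021, 0.2329, 0.2257]
orientation: [-1.665, -2.664, 0.0]
contact_force: [0.5, 0.6, -0.8]
grip_width: 0.0854
gripper_force: 0.0
```

Emit:
arm_command:
  rows:
    - {"fingers":1,"x":-0.04,"y":0,"z":0,"ax":0,"ay":0,"az":0}
    - {"fingers":1,"x":-0.04,"y":0,"z":0,"ax":0,"ay":0,"az":0}
    - {"fingers":1,"x":-0.04,"y":0,"z":0,"ax":0,"ay":0,"az":0}
    - {"fingers":1,"x":-0.04,"y":0,"z":0,"ax":0,"ay":0,"az":0}
    - {"fingers":1,"x":-0.04,"y":0,"z":0,"ax":0,"ay":0,"az":0}
    - {"fingers":1,"x":-0.04,"y":0,"z":0,"ax":0,"ay":0,"az":0}
    - {"fingers":1,"x":-0.03,"y":0,"z":0,"ax":0,"ay":0,"az":0}
    - {"fingers":1,"x":-0.02,"y":0,"z":0,"ax":0,"ay":0,"az":0}
    - {"fingers":1,"x":0,"y":0,"z":0,"ax":0,"ay":0,"az":0}

```text
clock: 2.43
tcp_pos: [0.53, -0.0309, 0.2259]
orientation: [1.673, 2.657, -0.002]
contact_force: [-0.2, 0.5, 0.5]
grip_width: 0.0855
gripper_force: 0.0
```

```bash
python3 -c "
from m import *
plan([.5162,-.044,.13])"
```

```text
tcp [ 0.53   -0.0309  0.2259] fx [[-45.1  15.1]] turn deg (tool) [-0.01  0.15 -0.4 ] shift tool [ -5.6 -18.1  95.9] shift after turn [ -5.7 -18.1  95.9] F [-0.2  0.5  0.5] t 2.4333
```

Emit:
arm_command:
  rows:
    - {"fingers":1,"x":-0.0057,"y":-0.018,"z":0.02,"ax":0,"ay":0.15,"az":-0.4}
    - {"fingers":1,"x":0,"y":0,"z":0.035,"ax":0,"ay":0,"az":0}
    - {"fingers":1,"x":0,"y":0,"z":0.035,"ax":0,"ay":0,"az":0}
    - {"fingers":1,"x":0,"y":0,"z":0.025,"ax":0,"ay":0,"az":0}
    - {"fingers":1,"x":0,"y":0,"z":0.02,"ax":0,"ay":0,"az":0}
    - {"fingers":1,"x":0,"y":0,"z":0.01,"ax":0,"ay":0,"az":0}
    - {"fingers":1,"x":0,"y":0,"z":0,"ax":0,"ay":0,"az":0}
    - {"fingers":1,"x":0,"y":0,"z":0,"ax":0,"ay":0,"az":0}

```text
clock: 3.1
tcp_pos: [0.5152, -0.0382, 0.081]
orientation: [-1.654, -2.668, -0.002]
contact_force: [0.1, -0.3, 0.2]
grip_width: 0.0858
gripper_force: 0.0
```

```bash
python3 -c "
from m import *
plan([.5162,-.044,.066])
d=grab('side');w=cloud(d)
P=w[(w[...,2]>.036)&(w[...,2]<.045)&(abs(w[...,0]-.48)<.12)&(abs(w[...,1]+.04)<.12)]
save('pre',np.hstack([d['frame'][170:370,220:420],grab('wrist')['frame'][::2,::2][:200]]))"
```

```text
tcp [ 0.5152 -0.0382  0.081 ] fx [[-61.6  15.1]] turn deg (tool) [-0.02 -0.16  0.41] shift tool [-5.7 -1.7 15. ] shift after turn [-5.7 -1.6 15. ] F [ 0.1 -0.3  0.2] t 3.1
```

View pics/pre.png

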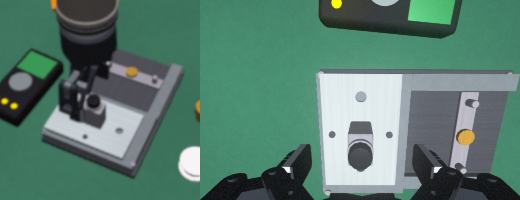

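The close view shows the jaws straddling the sensor block about 6 mm to one side of it. Correct, then settle.

Emit:
arm_command:
  rows:
    - {"fingers":1,"x":-0.003,"y":-0.0016,"z":0,"ax":0,"ay":-0.16,"az":0.4}
    - {"fingers":1,"x":-0.0027,"y":0,"z":0,"ax":0,"ay":0,"az":0}
    - {"fingers":1,"x":0,"y":0,"z":0.007,"ax":0,"ay":0,"az":0}
    - {"fingers":1,"x":0,"y":0,"z":0.006,"ax":0,"ay":0,"az":0}
    - {"fingers":1,"x":0,"y":0,"z":0,"ax":0,"ay":0,"az":0}
    - {"fingers":1,"x":0,"y":0,"z":0,"ax":0,"ay":0,"az":0}
    - {"fingers":1,"x":0,"y":0,"z":0,"ax":0,"ay":0,"az":0}
    - {"fingers":1,"x":0,"y":0,"z":0,"ax":0,"ay":0,"az":0}

```text
clock: 3.87
tcp_pos: [0.5163, -0.0443, 0.0678]
orientation: [1.665, 2.664, -0.0]
contact_force: [-0.5, 0.0, -0.5]
grip_width: 0.0853
gripper_force: 0.0
```

```bash
python3 -c "
from m import *
plan([.5162,-.044,.068])"
```

```text
tcp [ 0.5163 -0.0443  0.0678] fx [[-63.4   9.1]] turn deg (tool) [-0.    0.01 -0.01] shift tool [ 0.3  0.1 -0.2] shift after turn [ 0.3  0.1 -0.2] F [-0.5  0.  -0.5] t 3.8667
```

Emit:
arm_command:
  rows:
    - {"fingers":-1,"x":0,"y":0,"z":0,"ax":0,"ay":0,"az":0}
    - {"fingers":-1,"x":0,"y":0,"z":0,"ax":0,"ay":0,"az":0}
    - {"fingers":-1,"x":0,"y":0,"z":0,"ax":0,"ay":0,"az":0}
    - {"fingers":-1,"x":0,"y":0,"z":0,"ax":0,"ay":0,"az":0}
    - {"fingers":-1,"x":0,"y":0,"z":0,"ax":0,"ay":0,"az":0}
    - {"fingers":-1,"x":0,"y":0,"z":0,"ax":0,"ay":0,"az":0}
    - {"fingers":-1,"x":0,"y":0,"z":0,"ax":0,"ay":0,"az":0}
    - {"fingers":-1,"x":0,"y":0,"z":0,"ax":0,"ay":0,"az":0}
    - {"fingers":-1,"x":0,"y":0,"z":0,"ax":0,"ay":0,"az":0}
    - {"fingers":-1,"x":0,"y":0,"z":0,"ax":0,"ay":0,"az":0}
  grip_force: 70

```text
clock: 4.7
tcp_pos: [0.5165, -0.0443, 0.0682]
orientation: [1.665, 2.664, 0.001]
contact_force: [-1.3, 1.5, 6.1]
grip_width: 0.0222
gripper_force: 69.2
```

Emit:
arm_command:
  rows:
    - {"fingers":-1,"x":0,"y":0.004,"z":-0.0005,"ax":0,"ay":0,"az":0}
    - {"fingers":-1,"x":-0.001,"y":0.008,"z":0,"ax":0,"ay":0,"az":0}
    - {"fingers":-1,"x":-0.002,"y":0.012,"z":0,"ax":0,"ay":0,"az":0}
    - {"fingers":-1,"x":-0.002,"y":0.012,"z":0,"ax":0,"ay":0,"az":0}
    - {"fingers":-1,"x":-0.002,"y":0.012,"z":0,"ax":0,"ay":0,"az":0}
    - {"fingers":-1,"x":-0.002,"y":0.012,"z":0,"ax":0,"ay":0,"az":0}
    - {"fingers":-1,"x":0,"y":0.008,"z":0,"ax":0,"ay":0,"az":0}
    - {"fingers":-1,"x":0,"y":0.004,"z":0,"ax":0,"ay":0,"az":0}
    - {"fingers":-1,"x":0,"y":0,"z":0,"ax":0,"ay":0,"az":0}
    - {"fingers":-1,"x":0,"y":0,"z":0,"ax":0,"ay":0,"az":0}

```text
clock: 5.53
tcp_pos: [0.5848, -0.021, 0.0682]
orientation: [1.665, 2.664, -0.0]
contact_force: [-1.1, -2.1, 1.3]
grip_width: 0.0222
gripper_force: 69.1
```

```bash
cat >> m.py <<'E'
def plate():
    d=grab('top');w=cloud(d);g=cv2.cvtColor(d['frame'],cv2.COLOR_RGB2GRAY)
    for n in('top','side'):
        d=grab(n);w=cloud(d);g=cv2.cvtColor(d['frame'],cv2.COLOR_RGB2GRAY)
        q=w[...,:2]-O;X,Y=q@ex,q@ey
        t=fx(r.get_obs()['tcp_pos'])[0]/1000
        m=(abs(X-t[0])<.06)&(abs(Y-t[1])<.09)&(w[...,2]>.022)&(w[...,2]<.05)&(g>155)
        P=np.c_[X[m],Y[m],w[m][:,2]]
        A_=np.c_[P[:,:2]-t,np.ones(len(P))]
        for _ in range(3):
            s=np.linalg.lstsq(A_,P[:,2],rcond=None)[0];k=abs(A_@s-P[:,2])<.003;A_,P=A_[k],P[k]
        print(n,len(P),'slope,z',s.round(4),'rect fx',cv2.minAreaRect((P[:,:2]*1000).astype(np.float32)))
E
python3 -c "
from m import *
plan([*(O+.0735*ex),.068]);plate()"
```

```text
tcp [ 0.5848 -0.021   0.0682] fx [[8.5 0. ]] turn deg (tool) [ 0.01  0.02 -0.02] shift tool [ 0.  65.   0.2] shift after turn [-0.  65.   0.2] F [-1.1 -2.1  1.3] t 5.5333
top 0 slope,z [0. 0. 0.] rect fx ((0.0, 0.0), (0.0, 0.0), 0.0)
side 2458 slope,z [-0.0057 -0.0005  0.0408] rect fx ((8.720714569091797, 1.374542236328125), (140.56593322753906, 91.98979949951172), 89.48296356201172)
```

The plate follows well. Continue to over the pins, with 0.7 mm of relief for clearance over the pin tops.

Emit:
arm_command:
  rows:
    - {"fingers":-1,"x":0,"y":0.004,"z":-0.0007,"ax":0,"ay":0,"az":0}
    - {"fingers":-1,"x":0,"y":0.009,"z":0,"ax":0,"ay":0,"az":0}
    - {"fingers":-1,"x":0,"y":0.012,"z":0,"ax":0,"ay":0,"az":0}
    - {"fingers":-1,"x":0,"y":0.013,"z":0,"ax":0,"ay":0,"az":0}
    - {"fingers":-1,"x":0,"y":0.012,"z":0,"ax":0,"ay":0,"az":0}
    - {"fingers":-1,"x":0,"y":0.008,"z":0,"ax":0,"ay":0,"az":0}
    - {"fingers":-1,"x":0,"y":0.005,"z":0,"ax":0,"ay":0,"az":0}
    - {"fingers":-1,"x":0,"y":0.002,"z":0,"ax":0,"ay":0,"az":0}
    - {"fingers":-1,"x":0,"y":0,"z":0,"ax":0,"ay":0,"az":0}
    - {"fingers":-1,"x":0,"y":0,"z":0,"ax":0,"ay":0,"az":0}

```text
clock: 6.52
tcp_pos: [0.6428, 0.0073, 0.0687]
orientation: [-1.665, -2.663, 0.001]
contact_force: [-0.3, -0.2, -3.8]
grip_width: 0.022
gripper_force: 68.9
```

```bash
python3 -c "
from m import *
plan([*(O+.0735*ex),.068]);plate()
a=load('top')['frame'];b=load('side')['frame']
save('over',np.hstack([cv2.resize(x,(400,400),interpolation=2) for x in (grab('wrist')['frame'][:,80:560],b[190:320,290:420])]))"
```

```text
tcp [0.6428 0.0073 0.0687] fx [[73.  0.]] turn deg (tool) [-0.05 -0.   -0.04] shift tool [-0.   0.5  0.7] shift after turn [-0.   0.5  0.7] F [-0.3 -0.2 -3.8] t 6.5167
top 144 slope,z [0.009  0.037  0.0411] rect fx ((40.57881546020508, -57.25505447387695), (26.10029411315918, 26.983732223510742), 87.39055633544922)
side 2233 slope,z [-0.0048 -0.0009  0.0415] rect fx ((73.9034423828125, 1.1572341918945312), (141.26065063476562, 92.86314392089844), 89.56451416015625)
```

View pics/over.png

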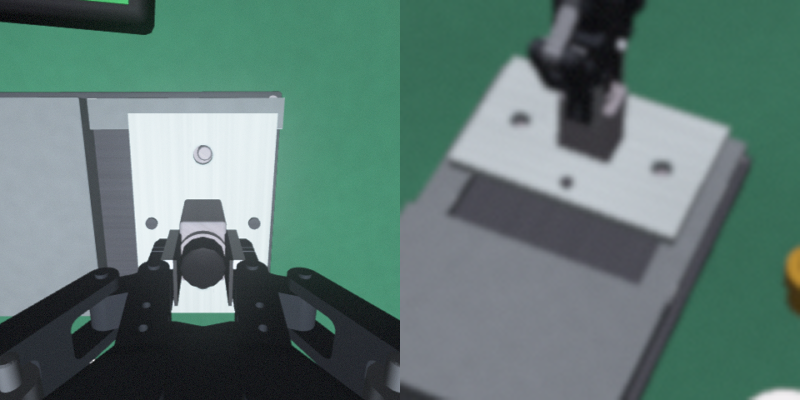

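In the wrist view the pin (203,154) shows nearly centred in the hole, and the other hole is hidden by the gripper. Lower gently and watch the force.

Emit:
arm_command:
  rows:
    - {"fingers":-1,"x":0,"y":0.0004,"z":0.0005,"ax":0,"ay":0,"az":0}
    - {"fingers":-1,"x":0,"y":0,"z":0.0006,"ax":0,"ay":0,"az":0}
    - {"fingers":-1,"x":0,"y":0,"z":0.0006,"ax":0,"ay":0,"az":0}
    - {"fingers":-1,"x":0,"y":0,"z":0.0006,"ax":0,"ay":0,"az":0}
    - {"fingers":-1,"x":0,"y":0,"z":0,"ax":0,"ay":0,"az":0}
    - {"fingers":-1,"x":0,"y":0,"z":0,"ax":0,"ay":0,"az":0}

```text
clock: 7.22
tcp_pos: [0.6436, 0.0078, 0.0666]
orientation: [-1.665, -2.664, 0.0]
contact_force: [0.2, -0.2, -4.2]
grip_width: 0.0218
gripper_force: 68.9
```

Emit:
arm_command:
  rows:
    - {"fingers":-1,"x":0,"y":0,"z":0.0007,"ax":0,"ay":0,"az":0}
    - {"fingers":-1,"x":0,"y":0,"z":0.0007,"ax":0,"ay":0,"az":0}
    - {"fingers":-1,"x":0,"y":0,"z":0.0007,"ax":0,"ay":0,"az":0}
    - {"fingers":-1,"x":0,"y":0,"z":0.0007,"ax":0,"ay":0,"az":0}
    - {"fingers":-1,"x":0,"y":0,"z":0,"ax":0,"ay":0,"az":0}
    - {"fingers":-1,"x":0,"y":0,"z":0,"ax":0,"ay":0,"az":0}

```text
clock: 7.72
tcp_pos: [0.6436, 0.0078, 0.0638]
orientation: [1.665, 2.664, -0.0]
contact_force: [-0.3, 0.2, -3.6]
grip_width: 0.0218
gripper_force: 68.9
```

Emit:
arm_command:
  rows:
    - {"fingers":-1,"x":0,"y":0,"z":0.0005,"ax":0,"ay":0,"az":0}
    - {"fingers":-1,"x":0,"y":0,"z":0.0005,"ax":0,"ay":0,"az":0}
    - {"fingers":-1,"x":0,"y":0,"z":0.0005,"ax":0,"ay":0,"az":0}
    - {"fingers":-1,"x":0,"y":0,"z":0,"ax":0,"ay":0,"az":0}
    - {"fingers":-1,"x":0,"y":0,"z":0,"ax":0,"ay":0,"az":0}

```text
clock: 8.13
tcp_pos: [0.6436, 0.0078, 0.0623]
orientation: [1.665, 2.664, -0.0]
contact_force: [0.5, 0.8, -4.1]
grip_width: 0.0218
gripper_force: 68.9
```

Emit:
arm_command:
  rows:
    - {"fingers":-1,"x":0,"y":0,"z":0.0005,"ax":0,"ay":0,"az":0}
    - {"fingers":-1,"x":0,"y":0,"z":0.0005,"ax":0,"ay":0,"az":0}
    - {"fingers":-1,"x":0,"y":0,"z":0,"ax":0,"ay":0,"az":0}
    - {"fingers":-1,"x":0,"y":0,"z":0,"ax":0,"ay":0,"az":0}

```text
clock: 8.47
tcp_pos: [0.6438, 0.0077, 0.0617]
orientation: [1.665, 2.664, 0.0]
contact_force: [-1.2, 0.4, 0.4]
grip_width: 0.0222
gripper_force: 69.3
```

Emit:
arm_command:
  rows:
    - {"fingers":-1,"x":0,"y":0,"z":0.0005,"ax":0,"ay":0,"az":0}
    - {"fingers":-1,"x":0,"y":0,"z":0.0005,"ax":0,"ay":0,"az":0}
    - {"fingers":-1,"x":0,"y":0,"z":0,"ax":0,"ay":0,"az":0}
    - {"fingers":-1,"x":0,"y":0,"z":0,"ax":0,"ay":0,"az":0}

```text
clock: 8.8
tcp_pos: [0.644, 0.0077, 0.0615]
orientation: [1.665, 2.663, 0.001]
contact_force: [-2.6, 0.4, 7.2]
grip_width: 0.0219
gripper_force: 70.3
```

Cup contact is felt at about 3.7 mm above the rails. Keep pressing in small steps.

Emit:
arm_command:
  rows:
    - {"fingers":-1,"x":0,"y":0,"z":0.0005,"ax":0,"ay":0,"az":0}
    - {"fingers":-1,"x":0,"y":0,"z":0,"ax":0,"ay":0,"az":0}
    - {"fingers":-1,"x":0,"y":0,"z":0.0003,"ax":0,"ay":0,"az":0}
    - {"fingers":-1,"x":0,"y":0,"z":0,"ax":0,"ay":0,"az":0}
    - {"fingers":-1,"x":0,"y":0,"z":0,"ax":0,"ay":0,"az":0}

```text
clock: 9.22
tcp_pos: [0.644, 0.0077, 0.0609]
orientation: [1.665, 2.664, 0.001]
contact_force: [-3.6, 1.3, 9.2]
grip_width: 0.0219
gripper_force: 70.4
```

Emit:
arm_command:
  rows:
    - {"fingers":-1,"x":0,"y":0,"z":0.0005,"ax":0,"ay":0,"az":0}
    - {"fingers":-1,"x":0,"y":0,"z":0,"ax":0,"ay":0,"az":0}
    - {"fingers":-1,"x":0,"y":0,"z":0,"ax":0,"ay":0,"az":0}
    - {"fingers":-1,"x":0,"y":0,"z":0,"ax":0,"ay":0,"az":0}

```text
clock: 9.55
tcp_pos: [0.644, 0.0076, 0.0604]
orientation: [1.665, 2.663, 0.001]
contact_force: [-4.4, 1.0, 8.3]
grip_width: 0.022
gripper_force: 70.5
```

The cup is sinking. I'll relieve the slight side load and go on.

Emit:
arm_command:
  rows:
    - {"fingers":-1,"x":0,"y":-0.0005,"z":0.0005,"ax":0,"ay":0,"az":0}
    - {"fingers":-1,"x":0,"y":0,"z":0,"ax":0,"ay":0,"az":0}
    - {"fingers":-1,"x":0,"y":0,"z":0.0005,"ax":0,"ay":0,"az":0}
    - {"fingers":-1,"x":0,"y":0,"z":0,"ax":0,"ay":0,"az":0}
    - {"fingers":-1,"x":0,"y":0,"z":0,"ax":0,"ay":0,"az":0}

```text
clock: 9.97
tcp_pos: [0.6439, 0.0076, 0.0595]
orientation: [1.665, 2.663, 0.002]
contact_force: [-3.6, 0.3, 9.3]
grip_width: 0.0218
gripper_force: 70.5
```

Emit:
arm_command:
  rows:
    - {"fingers":-1,"x":0,"y":0,"z":0.0005,"ax":0,"ay":0,"az":0}
    - {"fingers":-1,"x":0,"y":0,"z":0,"ax":0,"ay":0,"az":0}
    - {"fingers":-1,"x":0,"y":0,"z":0.0005,"ax":0,"ay":0,"az":0}
    - {"fingers":-1,"x":0,"y":0,"z":0,"ax":0,"ay":0,"az":0}
    - {"fingers":-1,"x":0,"y":0,"z":0,"ax":0,"ay":0,"az":0}

```text
clock: 10.38
tcp_pos: [0.6439, 0.0077, 0.0585]
orientation: [1.665, 2.663, 0.002]
contact_force: [-3.5, 0.9, 8.8]
grip_width: 0.0219
gripper_force: 70.5
```

Emit:
arm_command:
  rows:
    - {"fingers":-1,"x":0,"y":0,"z":0.0004,"ax":0,"ay":0,"az":0}
    - {"fingers":-1,"x":0,"y":0,"z":0,"ax":0,"ay":0,"az":0}
    - {"fingers":-1,"x":0,"y":0,"z":0.0003,"ax":0,"ay":0,"az":0}
    - {"fingers":-1,"x":0,"y":0,"z":0,"ax":0,"ay":0,"az":0}
    - {"fingers":-1,"x":0,"y":0,"z":0,"ax":0,"ay":0,"az":0}

```text
clock: 10.8
tcp_pos: [0.6438, 0.0078, 0.0583]
orientation: [1.665, 2.664, 0.002]
contact_force: [-4.4, 0.2, 13.0]
grip_width: 0.0222
gripper_force: 70.9
```

Emit:
arm_command:
  rows:
    - {"fingers":-1,"x":0,"y":0,"z":0.0003,"ax":0,"ay":0,"az":0}
    - {"fingers":-1,"x":0,"y":0,"z":0,"ax":0,"ay":0,"az":0}
    - {"fingers":-1,"x":0,"y":0,"z":0,"ax":0,"ay":0,"az":0}
    - {"fingers":-1,"x":0,"y":0,"z":0,"ax":0,"ay":0,"az":0}

```text
clock: 11.13
tcp_pos: [0.6438, 0.0078, 0.0582]
orientation: [1.665, 2.664, 0.003]
contact_force: [-6.2, 0.6, 14.3]
grip_width: 0.0221
gripper_force: 71.2
```

The force now rises without motion, at about the expected home height. Check the plate's height and tilt by camera.

```bash
python3 -c "
from m import *
plan([*(O+.0735*ex),.058]);plate()
d=load('side');w=cloud(d);q=w[...,:2]-O;X,Y=q@ex,q@ey
m=(X>-.1)&(X<-.02)&(abs(Y)<.07);print('shelf z',np.nanmedian(w[m][:,2]))"
```

```text
tcp [0.6438 0.0078 0.0582] fx [[74.1  0.1]] turn deg (tool) [ 0.09 -0.03 -0.02] shift tool [-0.1 -0.6  0.2] shift after turn [-0.1 -0.6  0.2] F [-6.2  0.6 14.3] t 11.1333
top 146 slope,z [0.0244 0.0273 0.0305] rect fx ((41.823909759521484, -56.92244338989258), (26.368404388427734, 26.37461280822754), 87.6820068359375)
side 2203 slope,z [-0.002  -0.0007  0.0309] rect fx ((74.1241226196289, 1.2626571655273438), (140.51734924316406, 91.86116790771484), 89.83148193359375)
shelf z 0.033761337147015125
```

The plate has dropped 10 mm from shelf height and is level, so it is home. One last light press, relieve, then open.

Emit:
arm_command:
  rows:
    - {"fingers":-1,"x":0,"y":0,"z":0.0004,"ax":0,"ay":0,"az":0}
    - {"fingers":-1,"x":0,"y":0,"z":0,"ax":0,"ay":0,"az":0}
    - {"fingers":-1,"x":0,"y":0,"z":0,"ax":0,"ay":0,"az":0}
    - {"fingers":-1,"x":0,"y":-0.0005,"z":-0.0007,"ax":0,"ay":0,"az":0}
    - {"fingers":-1,"x":0,"y":0,"z":-0.0005,"ax":0,"ay":0,"az":0}
    - {"fingers":-1,"x":0,"y":0,"z":0,"ax":0,"ay":0,"az":0}

```text
clock: 11.78
tcp_pos: [0.6438, 0.0078, 0.0583]
orientation: [1.664, 2.663, 0.003]
contact_force: [-3.2, 2.1, 8.3]
grip_width: 0.0215
gripper_force: 70.4
```

Emit:
arm_command:
  rows:
    - {"fingers":-0.3,"x":0,"y":0,"z":0,"ax":0,"ay":0,"az":0}
    - {"fingers":0.2,"x":0,"y":0,"z":0,"ax":0,"ay":0,"az":0}
    - {"fingers":0.6,"x":0,"y":0,"z":0,"ax":0,"ay":0,"az":0}
    - {"fingers":1,"x":0,"y":0,"z":0,"ax":0,"ay":0,"az":0}
    - {"fingers":1,"x":0,"y":0,"z":0,"ax":0,"ay":0,"az":0}
    - {"fingers":1,"x":0,"y":0,"z":0,"ax":0,"ay":0,"az":0}
    - {"fingers":1,"x":0,"y":0,"z":0,"ax":0,"ay":0,"az":0}
    - {"fingers":1,"x":0,"y":0,"z":0,"ax":0,"ay":0,"az":0}

```text
clock: 12.45
tcp_pos: [0.6428, 0.0073, 0.0568]
orientation: [1.665, 2.664, -0.0]
contact_force: [0.3, -0.4, 0.0]
grip_width: 0.0855
gripper_force: 0.0
```

Released with zero force. Retreat straight up and check.

Emit:
arm_command:
  rows:
    - {"fingers":1,"x":0,"y":0,"z":-0.01,"ax":0,"ay":0,"az":0}
    - {"fingers":1,"x":0,"y":0,"z":-0.02,"ax":0,"ay":0,"az":0}
    - {"fingers":1,"x":0,"y":0,"z":-0.03,"ax":0,"ay":0,"az":0}
    - {"fingers":1,"x":0,"y":0,"z":-0.03,"ax":0,"ay":0,"az":0}
    - {"fingers":1,"x":0,"y":0,"z":-0.03,"ax":0,"ay":0,"az":0}
    - {"fingers":1,"x":0,"y":0,"z":-0.02,"ax":0,"ay":0,"az":0}
    - {"fingers":1,"x":0,"y":0,"z":-0.01,"ax":0,"ay":0,"az":0}
    - {"fingers":1,"x":0,"y":0,"z":0,"ax":0,"ay":0,"az":0}

```text
clock: 13.12
tcp_pos: [0.6442, 0.0072, 0.2099]
orientation: [1.663, 2.661, 0.005]
contact_force: [0.8, -0.0, 0.1]
grip_width: 0.0852
gripper_force: 0.0
```

```bash
python3 -c "
from m import *
plan([*(O+.0735*ex),.058]);plate()
save('end',np.hstack([cv2.resize(x,(400,400),interpolation=2) for x in (grab('wrist')['frame'][:,80:560],load('side')['frame'][190:390,200:400])]))"
```

```text
tcp [0.6442 0.0072 0.2099] fx [[74.2 -0.7]] turn deg (tool) [ 0.27  0.09 -0.03] shift tool [  1.   -1.4 151.9] shift after turn [  0.7  -0.7 151.9] F [ 0.8 -0.   0.1] t 13.1167
top 0 slope,z [0. 0. 0.] rect fx ((0.0, 0.0), (0.0, 0.0), 0.0)
side 2267 slope,z [-0.0013 -0.0001  0.0309] rect fx ((74.75492858886719, 1.372711181640625), (91.5686264038086, 140.324951171875), 0.018558068200945854)
```

View pics/end.png

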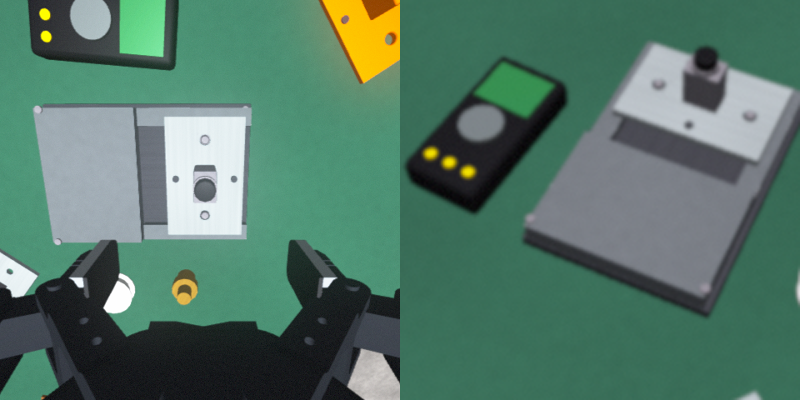

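Both pins show in the holes at (205,140) and (205,215). The plate is flat on the rails, and the meter, spool and fitting look undisturbed.

```bash
python3 -c "
from bench import r
print(r.hand_in())"
```

```text
the job is handed in; nothing more can be done
None
```

The plate is over both pins, pressed home flat on the rails and released, with the meter, spool and fitting never touched; the job is handed in, but no verdict was returned.

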